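# Clear the diya board and sort the terracotta rests by grip

### The job

First take the wooden scraper block and wipe every sharp shard of the broken diya off the white tile into the board's trough, without touching a shard with the fingers, and stand the scraper upright on the stand top again, off the board. Then sort the look-alike terracotta rests by feel, pressing and dragging each across the stand top: lay those with a gritty, non-slip sole flat and wholly on the cleared tile, and those with a slippery polished sole flat and wholly on the cork mat, none on top of another. Leave the diyas, the tealight cup and the battery diya where they are.

Things in the scene. Friction and masses are not known exactly. Their poses are not given: they have to be found in the camera images.
- board: Raised wooden diya board, fixed, left or right of the robot's middle, yaw within 0.1 of 0. Origin at z 0 under the centre of its white glazed tile. Tile top: z 40 mm, x -95..95, y -105..105, edged on three sides (y +-105, x -95) by lips 10 mm wide, 10 mm higher than the tile. On its far, +x side the tile drops into an open trough: x 95..185, y -110..110, floor z 5, rim z 30.
- tile_top (a point): Centre of the white tile's upper face (40 mm above the stand top), axes as the board.
- trough_floor (a point): Centre of the trough's floor (5 mm above the stand top), axes as the board.
- mat: Flat cork mat, 180 (x) by 210 (y) by 3 mm, fixed on the stand top on the side across from the board. Origin: centre of its underside.
- scraper: Plain wooden scraper block standing on its base: base 100 (x) by 30 (y) by 24 mm high, on top of it a centred grip rib 70 (x) by 18 (y) mm, rising from 24 to 54 mm. 160 g. Origin: centre of its underside; z up. Stands upright among the rests at the start, its length roughly along world x.
- rest_a: Terracotta rest, slab 70 (x) x 44 (y) x 16 mm, 70 to 140 g (lowest 3 mm: a sole set back 3 mm all round). Origin: centre of underside, z up. Starts flat in the middle, length near world x, 25 mm or more clear on its long sides. Its sole, gritty (felt drag 0.55 to 1.05 of the downward force on any surface here) or polished (0.1 to 0.3), does not show and is to be felt. May be absent.
- rest_b: Terracotta rest, slab 70 (x) x 44 (y) x 16 mm, 70 to 140 g (lowest 3 mm: a sole set back 3 mm all round). Origin: centre of underside, z up. Starts flat in the middle, length near world x, 25 mm or more clear on its long sides. Its sole, gritty (felt drag 0.55 to 1.05 of the downward force on any surface here) or polished (0.1 to 0.3), does not show and is to be felt. May be absent.
- rest_c: Terracotta rest, slab 70 (x) x 44 (y) x 16 mm, 70 to 140 g (lowest 3 mm: a sole set back 3 mm all round). Origin: centre of underside, z up. Starts flat in the middle, length near world x, 25 mm or more clear on its long sides. Its sole, gritty (felt drag 0.55 to 1.05 of the downward force on any surface here) or polished (0.1 to 0.3), does not show and is to be felt. May be absent.
- rest_d: Terracotta rest, slab 70 (x) x 44 (y) x 16 mm, 70 to 140 g (lowest 3 mm: a sole set back 3 mm all round). Origin: centre of underside, z up. Starts flat in the middle, length near world x, 25 mm or more clear on its long sides. Its sole, gritty (felt drag 0.55 to 1.05 of the downward force on any surface here) or polished (0.1 to 0.3), does not show and is to be felt. May be absent.
- rest_e: Terracotta rest, slab 70 (x) x 44 (y) x 16 mm, 70 to 140 g (lowest 3 mm: a sole set back 3 mm all round). Origin: centre of underside, z up. Starts flat in the middle, length near world x, 25 mm or more clear on its long sides. Its sole, gritty (felt drag 0.55 to 1.05 of the downward force on any surface here) or polished (0.1 to 0.3), does not show and is to be felt. May be absent.
- shard_1: Sharp terracotta shard of a broken diya, about 26 by 18 by 10 mm, 12 g, loose on the tile at the start. Origin: centre of its underside. May be absent.
- shard_2: Sharp terracotta shard of a broken diya, about 26 by 18 by 10 mm, 12 g, loose on the tile at the start. Origin: centre of its underside. May be absent.
- shard_3: Sharp terracotta shard of a broken diya, about 26 by 18 by 10 mm, 12 g, loose on the tile at the start. Origin: centre of its underside. May be absent.
- shard_4: Sharp terracotta shard of a broken diya, about 26 by 18 by 10 mm, 12 g, loose on the tile at the start. Origin: centre of its underside. May be absent.
- tealight: Glass tealight cup, 48 mm across, 40 mm high, nearer the robot than the rests, about 0.42 m ahead and 0.1 m left of its axis; the stand top from there to 0.12 m right of the axis is bare, room for dragging. Origin: centre of its underside. To be left alone.
- diya_1: Terracotta diya (little bowl), 68 mm across, 24 mm high, beyond the rests. Origin: centre of its underside. To be left alone.
- diya_2: Terracotta diya (little bowl), 68 mm across, 24 mm high, beyond the rests. Origin: centre of its underside. To be left alone.
- led_diya: Battery diya of orange plastic with a small flame, 60 mm across, 47 mm high, beyond the rests. Origin: centre of its underside. To be left alone.
Things that resemble listed ones, but are neither listed nor needed, are in the scene too. What is shaped like the scraper but green is not meant. Leave any green look-alike of the rest_a alone.

How it is judged:
By the outcome, as a careful person would: the job done as asked, in the order asked, and still so for the second after the job is handed in, with the robot touching nothing.
Of rest_a, rest_b, rest_c, rest_d, rest_e only 3 to 4 are there at a start; the rules pass over those that are not, and their reading is None.
Of shard_1, shard_2, shard_3, shard_4 only 2 to 4 are there at a start; the rules pass over those that are not, and their reading is None.
At some moment in a run one of rest_a, rest_b, rest_c, rest_d, rest_e, scraper may be knocked a few centimetres aside while the robot is not near it.
Once in a run the grip may slacken for a moment while it holds something.
It also fails if it takes over 210 s, if anything falls off the work surface, if the arm or the gripper's body presses on something with over 40 N, if the wrist force passes 120 N, or if a joint passes its speed limit or range.

### The arm

A 6-joint arm with a two-finger parallel gripper is mounted at the origin on the work surface. World frame = base frame: x ahead of the robot, y to its left, z up, the work surface at z = 0. Lengths are in m, angles in rad, forces in N, time in s.
With the tool pointing down it reaches from about 0.3 to 0.85 m from the base axis. Payload 5.4 kg.
Tool frame: the origin (TCP) lies on the centre line of the jaws, within the pads' length; the fingertips stand 25 mm ahead of it and the grasp point (between the pads) lies 6 mm ahead of it; z points along the fingers, y is the direction in which the jaws open and shut (so a half turn about z gives the same grasp; the last joint's range is limited). The gripper opens to 85 mm and grips with 20 to 120 N. Pads are 22 mm wide; open, the fingers measure 114 mm over their backs; the gripper's body (76 mm by 85 mm) begins 54 mm behind the grasp point. The pads swing forward as they close: fully open they stand 13 mm farther back than shut.
Start: joints at [1.139, 0.158, 1.597, -0, 1.386, -0.21], TCP at [0.127, 0.561, 0.256] pointing down, gripper open.
Joint ranges: [-2.91, 2.91], [-0.94, 2.29], [0.18, 2.7], [-1.29, 4.43], [0.17, 2.64], [-3, 3]. Speed limits (rad/s): [2.57, 2.57, 3.14, 3.14, 3.14, 3.14].

### API

Orientations are given as a unit quaternion [w, x, y, z].
In Python, from plant import env, optics gives the robot as it stands.
- The arm moves only by the tool play_rows, never from a script. Its argument "increments" is a list of rows, each a list of 2 entries, a list of its own where there are three numbers: the shift along the tool's x, y, z in mm, then the turn, a rotation vector about the tool's x, y, z in rad. A call has 1 to 10 rows; each row shifts and turns the commanded pose from where the row before left it, along the tool's axes as they then stand; what a row does not reach is not made up. A row lasts 1/8 s, in which the tool goes at most 62.5 mm and 10.7 degrees, less where a joint would pass 70% of its speed; a pose out of reach is approached as far as the arm can. A call is refused whole if a number of a shift passes 62.5 or a number of a turn 0.188, either way. A call with a gripper value outside its range is refused whole. "hand" is the opening, from 0 (shut) to 1 (fully open), set as the call begins (left out, the last holds). The fingers move at their own pace and stop on an object; "grip_force" is the grip in N (left out, the last holds). Time passes only in rows, so rows that do not move let the fingers close. It gives the time, the measured TCP pose, the force and the opening at its end, in the units of the state.
- env.read_state(): the state, without advancing time (a new reading comes with each control period).
- optics.grab_frame(name): name is "scene" or "top" or "wrist"; returns a dict with "frame" (384x512x3 uint8, blue, green, red), "camera_matrix" (3x3 intrinsics, pixels), "pose" (4x4, takes a point from camera to world coordinates); the wrist camera has in their place "mount" (4x4, takes a point from camera to tool coordinates, whose origin is the TCP and whose axes are the flange's). Camera axes: x right, y down, z forward; pixel columns grow to the right and rows downward; lengths in m; the calibration is good to about 2 mm. A picture is of the moment at which its call begins: read the wrist's pose just before it. There is no depth.
- env.finish_job(): hands the job in, once; it reports no verdict.
The state is a dict: "time_s": time; "joints": joint angles; "qd": joint speeds; "joint_efforts": joint torques, N m; "tcp_pos": TCP position; "tcp_rot": TCP orientation; "ft_force": force on the tool from outside, world axes, zero at the start; "ft_torque": the same for the moment, N m; "gripper_width": finger opening in m.
Only numpy, scipy, OpenCV 4.12 (cv2) and the standard library are available. Lean on these libraries where they do the work, as an engineer would, in place of code of your own. Each camera call takes 0.05 s, during which the arm holds its last target. There are 200 camera calls.

## Working session

There is one attempt and no reset: what is moved stays moved. The work goes in short steps, Python scripts to look and compute and a tool call to move; the robot and the scene stay as the last step left them, time stands still between calls to the robot, and variables do not carry over. Pictures are saved under pics/ and viewed, about 12 in all and at most 16, crops included, and the job is handed in when it is done.

Besides the shell and the picture viewer there is one more tool, called after "Emit:" as name(argument=value, ...), one argument or row to a line, values as JSON. play_rows: Moves the arm, as the interface text tells. Its arguments: {"type":"object","properties":{"increments":{"type":"array"},"hand":{"type":"number"},"grip_force":{"type":"number"}},"required":["increments"]}

```bash
ls; mkdir -p pics
cat > h.py <<'E'
import numpy as np,cv2
from plant import env,optics
from scipy.spatial.transform import Rotation as R
def rot(s=None):
    s=s or env.read_state(); q=s["tcp_rot"]; return R.from_quat([q[1],q[2],q[3],q[0]])
def grab(n):
    s=env.read_state(); f=optics.grab_frame(n)
    if n=="wrist":
        T=np.eye(4);T[:3,:3]=rot(s).as_matrix();T[:3,3]=s["tcp_pos"];f["pose"]=T@np.array(f["mount"])
    return f
def ray(f,px,z):
    px=np.atleast_2d(np.array(px,float)); K=np.array(f["camera_matrix"]);T=np.array(f["pose"])
    d=np.c_[px,np.ones(len(px))]@np.linalg.inv(K).T@T[:3,:3].T; o=T[:3,3]
    return o+d*((z-o[2])/d[:,2])[:,None]
def proj(f,p):
    p=np.atleast_2d(p);T=np.linalg.inv(np.array(f["pose"]));c=p@T[:3,:3].T+T[:3,3];u=c@np.array(f["camera_matrix"]).T
    return u[:,:2]/u[:,2:]
E
python3 - <<'E'
from h import *
s=env.read_state();print({k:np.round(v,4).tolist() for k,v in s.items()}); print(rot().as_matrix().round(3))
for n in("top","scene"):
    f=grab(n);cv2.imwrite(f"pics/{n}0.png",f["frame"]);print(n,np.round(f["pose"],3).tolist(),np.round(f["camera_matrix"],1).tolist())
f=grab("wrist");print(np.round(f["mount"],3).tolist())
E
```

```text
pics
{'time_s': 0.0, 'joints': [1.1389, 0.1591, 1.5982, 0.0, 1.3862, -0.2101], 'qd': [-0.0017, -0.0002, -0.0, -0.0002, -0.0013, 0.0005], 'joint_efforts': [0.001, -39.6009, -33.1429, -0.0001, 0.0084, -0.0], 'tcp_pos': [0.1263, 0.5604, 0.2553], 'tcp_rot': [-0.0003, 0.1107, 0.9939, -0.0009], 'ft_force': [-0.0685, 0.397, 0.1108], 'ft_torque': [0.01, -0.0122, 0.0271], 'gripper_width': 0.0856}
[[-0.976  0.22  -0.001]
 [ 0.22   0.976 -0.002]
 [ 0.    -0.002 -1.   ]]
top [[-0.025, -0.983, 0.183, 0.358], [-1.0, 0.024, -0.006, 0.003], [0.001, -0.183, -0.983, 1.287], [0.0, 0.0, 0.0, 1.0]] [[440.9, 0.0, 250.2], [0.0, 440.9, 190.3], [0.0, 0.0, 1.0]]
scene [[0.882, 0.351, -0.314, 0.912], [0.471, -0.651, 0.595, -0.598], [0.005, -0.673, -0.74, 0.808], [0.0, 0.0, 0.0, 1.0]] [[395.2, 0.0, 255.9], [0.0, 395.2, 195.1], [0.0, 0.0, 1.0]]
[[0.0, -0.963, -0.27, 0.069], [1.0, 0.0, -0.0, -0.0], [0.0, -0.27, 0.963, -0.118], [0.0, 0.0, 0.0, 1.0]]
```

```bash
python3 -c "
import cv2
a=cv2.imread('pics/top0.png');cv2.imwrite('pics/top0b.png',cv2.resize(a,(800,600),interpolation=cv2.INTER_CUBIC))"
```

```text
(no output)
```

View pics/top0b.png

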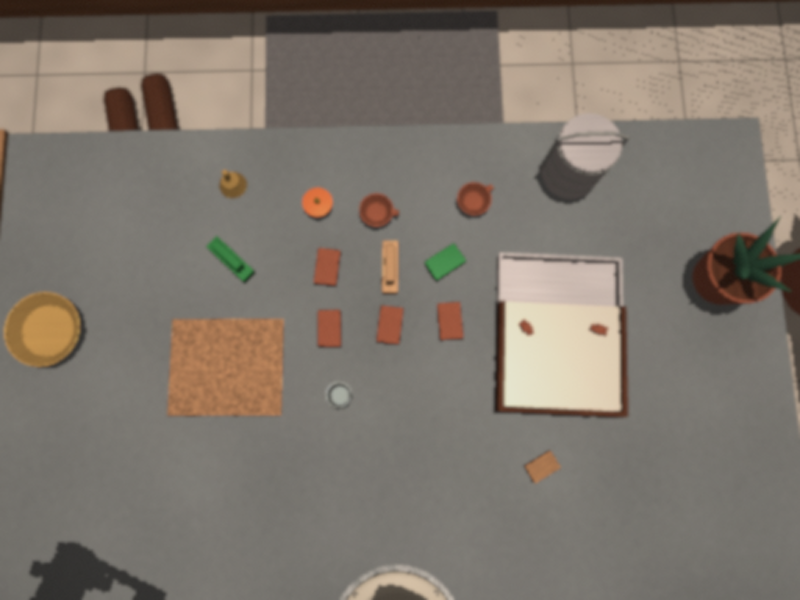

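View pics/scene0.png

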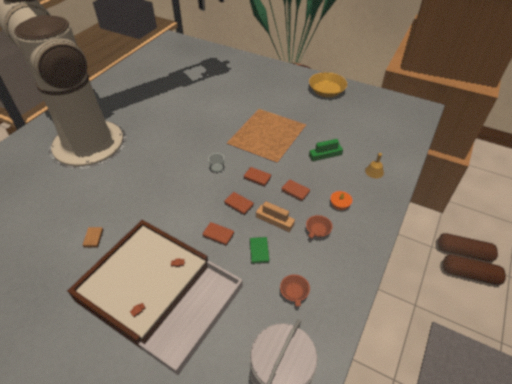

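Top view (800x600) shows four rests at (327,267), (329,328), (390,324) and (450,320). The scraper is at (390,267), and two shards are on the tile at (526,327) and (598,329). The board is to the right, the mat to the left, and the green look-alikes are at (230,260) and (445,262). The scene view agrees with this. Next I'll measure positions.

```bash
cat >> h.py <<'E'
def blobs(f,lo,hi,z,amin,roi=None):
    h=cv2.cvtColor(f["frame"],cv2.COLOR_BGR2HSV);m=cv2.inRange(h,lo,hi)
    out=[]
    for c in cv2.findContours(m,cv2.RETR_EXTERNAL,cv2.CHAIN_APPROX_NONE)[0]:
        if cv2.contourArea(c)<amin: continue
        p=ray(f,c[:,0,:],z)[:,:2]*1000
        (x,y),(w,h_),a=cv2.minAreaRect(p.astype(np.float32))
        if w<h_: w,h_,a=h_,w,a+90
        a=(a+90)%180-90
        out.append((np.round(c[:,0].mean(0)).tolist(),round(x),round(y),round(w),round(h_),round(a)))
    return out
E
python3 - <<'E'
from h import *
f=grab("top"); hsv=cv2.cvtColor(f["frame"],cv2.COLOR_BGR2HSV)
for n,p in dict(rest=(327,267),rest2=(450,320),scr=(385,267),mat=(225,370),tile=(560,370),shard=(598,329),lip=(500,350),table=(400,400),trough=(560,280)).items():
    print(n,hsv[int(p[1]*.64),int(p[0]*.64)])
print("rests",*blobs(f,(0,110,60),(9,255,200),.016,60),sep="\n")
print("shards",*blobs(f,(0,60,60),(12,255,200),.05,10),sep="\n")
print("scr/mat",*blobs(f,(10,60,130),(20,200,255),.024,50),sep="\n")
print("tile",*blobs(f,(20,10,150),(40,70,255),.04,500),sep="\n")
E
```

```text
rest [  7 153 158]
rest2 [  8 156 159]
scr [ 14 120 189]
mat [ 13 132 170]
tile [ 22  40 228]
shard [  8 156 149]
lip [  9 154  83]
table [ 20  19 123]
trough [ 12  35 205]
rests
([210.0, 210.0], 540, 112, 68, 38, -1)
([249.0, 208.0], 543, 0, 68, 42, -8)
([288.0, 205.0], 548, -113, 67, 42, 3)
([209.0, 170.0], 657, 116, 69, 42, -8)
([467.0, 177.0], 621, -645, 134, 111, 29)
([241.0, 134.0], 766, 22, 64, 63, 40)
([304.0, 126.0], 784, -169, 64, 61, -9)
([76.0, 70.0], 985, 523, 86, 46, 10)
([101.0, 66.0], 999, 447, 117, 51, 11)
shards
([383.0, 210.0], 522, -379, 30, 18, 74)
([337.0, 209.0], 528, -248, 23, 20, -3)
([210.0, 210.0], 534, 109, 69, 43, -1)
([249.0, 207.0], 539, 0, 72, 45, -9)
([360.0, 241.0], 469, -309, 231, 200, 86)
([288.0, 205.0], 543, -110, 71, 45, 3)
([505.0, 195.0], 557, -730, 47, 10, 32)
([498.0, 175.0], 616, -720, 23, 22, 40)
([209.0, 170.0], 650, 113, 72, 46, -8)
([492.0, 161.0], 656, -707, 27, 22, -36)
([469.0, 173.0], 625, -634, 135, 127, 11)
([241.0, 134.0], 756, 21, 68, 68, 40)
([203.0, 129.0], 774, 131, 62, 61, 89)
([304.0, 126.0], 773, -164, 69, 66, -9)
([78.0, 70.0], 970, 508, 95, 56, 12)
([103.0, 66.0], 983, 436, 123, 56, 12)
scr/mat
([347.0, 299.0], 280, -268, 56, 37, -61)
([383.0, 210.0], 525, -387, 35, 24, 86)
([337.0, 209.0], 531, -254, 32, 21, 31)
([144.0, 235.0], 473, 302, 210, 180, 89)
([26.0, 210.0], 552, 644, 141, 138, -44)
([249.0, 170.0], 654, -4, 103, 33, -1)
([204.0, 131.0], 776, 130, 49, 46, -45)
([146.0, 114.0], 834, 302, 39, 33, 1)
tile
([348.0, 229.0], 478, -284, 189, 151, -3)
```

```bash
cat >> h.py <<'E'
def psi(s=None):
    y=rot(s).as_matrix()[:,1]; return np.arctan2(y[1],y[0])-np.pi/2
def plan(*wps,start=None,step=55,turn=.17):
    """waypoints (x,y,z mm, psi rad[,max step]) -> rows in tool axes"""
    s=env.read_state(); p=np.array(s["tcp_pos"])*1000; a=psi(s)
    if start: p=np.array(start[:3],float);a=start[3]
    rows=[]
    for w in wps:
        st=w[4] if len(w)>4 else step
        n=max(1,int(np.ceil(max(np.linalg.norm(np.array(w[:3])-p)/st,abs(w[3]-a)/turn-.01))))
        for i in range(n,0,-1):
            d=(np.array(w[:3])-p)/i; da=(w[3]-a)/i
            c,s_=np.cos(a),np.sin(a); X=np.array([-c,-s_,0]);Y=np.array([-s_,c,0])
            r=np.round([d@X,d@Y,-d[2]],0 if i>1 else 1);t=round(-da,2)
            rows.append([r.tolist(),[0,0,t]])
            p=p+r[0]*X+r[1]*Y-np.array([0,0,r[2]]);a-=t
    for i in range(0,len(rows),10): print(str(rows[i:i+10]).replace(".0,",",").replace(".0]","]").replace(" ",""))
    print("end",p.round(1),round(a,3))
def st():
    s=env.read_state();print("t",round(s["time_s"],2),"tcp",np.round(np.array(s["tcp_pos"])*1000,1),"psi",round(psi(s),3),"F",np.round(s["ft_force"],1),"w",round(s["gripper_width"]*1000,1),"z",rot(s).as_matrix()[:,2].round(3))
E
python3 -c "
from h import *
st();plan((600,0,250,0))"
```

```text
t 0.2 tcp [126.4 560.6 255.7] psi -0.222 F [-0.6 -0.1 -0.3] w 85.4 z [-0.001 -0.001 -1.   ]
[[[-42,-32,0],[0,0,np.float64(-0.02)]],[[-41,-32,0],[0,0,np.float64(-0.02)]],[[-41,-33,0],[0,0,np.float64(-0.02)]],[[-40,-34,1],[0,0,np.float64(-0.01)]],[[-39,-35,0],[0,0,np.float64(-0.02)]],[[-39,-35,1],[0,0,np.float64(-0.01)]],[[-38,-36,0],[0,0,np.float64(-0.02)]],[[-38,-36,1],[0,0,np.float64(-0.01)]],[[-37,-37,0],[0,0,np.float64(-0.02)]],[[-37,-37,1],[0,0,np.float64(-0.01)]]]
[[[-36,-38,0],[0,0,np.float64(-0.02)]],[[-35,-39,1],[0,0,np.float64(-0.01)]],[[-35,-39,0],[0,0,np.float64(-0.02)]],[[-34.9,-39.5,0.7],[0,0,np.float64(-0.01)]]]
end [600.  -0. 250.] -0.002
```

Emit:
play_rows(
  increments=[
    [[-42,-32,0],[0,0,-0.02]],
    [[-41,-32,0],[0,0,-0.02]],
    [[-41,-33,0],[0,0,-0.02]],
    [[-40,-34,1],[0,0,-0.01]],
    [[-39,-35,0],[0,0,-0.02]],
    [[-39,-35,1],[0,0,-0.01]],
    [[-38,-36,0],[0,0,-0.02]],
    [[-38,-36,1],[0,0,-0.01]],
    [[-37,-37,0],[0,0,-0.02]],
    [[-37,-37,1],[0,0,-0.01]],
  ],
  hand=1,
)

```text
time_s: 1.45
tcp_pos: [0.4659, 0.1594, 0.2524]
tcp_rot: [0.0, 0.031, 1.0, 0.0]
ft_force: [-0.2, 0.8, 0.6]
gripper_width: 0.0853
```

Emit:
play_rows(
  increments=[
    [[-36,-38,0],[0,0,-0.02]],
    [[-35,-39,1],[0,0,-0.01]],
    [[-35,-39,0],[0,0,-0.02]],
    [[-35,-39.5,0.7],[0,0,-0.01]],
    [[0,0,0],[0,0,0]],
    [[0,0,0],[0,0,0]],
  ],
)

```text
time_s: 2.2
tcp_pos: [0.5998, 0.0006, 0.2502]
tcp_rot: [-0.001, 0.001, 1.0, 0.0]
ft_force: [0.3, 0.4, -0.5]
gripper_width: 0.0851
```

```bash
sed -i 's/t=round(-da,2)/t=float(round(-da,2))/' h.py
python3 - <<'E'
from h import *
st(); f=grab("wrist"); cv2.imwrite("pics/w1.png",f["frame"])
print(*blobs(f,(10,60,100),(22,200,255),.024,300),sep="\n")
print(*blobs(f,(0,110,60),(9,255,200),.016,300),sep="\n")
E
```

```text
t 2.2 tcp [599.8   0.6 250.2] psi -0.002 F [ 0.3  0.4 -0.5] w 85.1 z [-0.001  0.001 -1.   ]
([343.0, 295.0], 783, 118, 62, 32, 26)
([343.0, 209.0], 655, 112, 67, 42, -7)
([254.0, 206.0], 651, -4, 104, 30, -2)
([163.0, 122.0], 549, -111, 67, 41, 3)
([352.0, 117.0], 540, 109, 67, 43, 0)
([468.0, 71.0], 491, 246, 142, 117, -1)
([62.0, 75.0], 500, -220, 164, 11, -4)
([271.0, 280.0], 769, 20, 70, 66, 38)
([346.0, 214.0], 656, 114, 70, 45, -7)
([164.0, 116.0], 549, -112, 69, 44, 4)
([27.0, 106.0], 527, -273, 34, 23, 39)
([256.0, 119.0], 544, -1, 69, 43, -8)
([345.0, 109.0], 540, 110, 69, 45, 0)
```

View pics/w1.png

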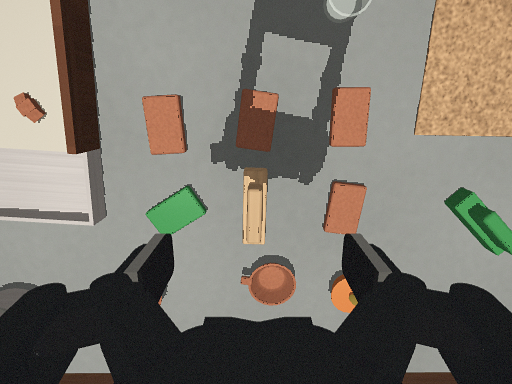

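Scraper is at (652,-4) with yaw about -0.03 (image 254,206). Its surroundings are clear, so I'll grasp it.

Emit:
play_rows(
  increments=[
    [[-26,-2,50],[0,0,0.02]],
    [[-26,-2,50],[0,0,0.01]],
    [[0,0,40],[0,0,0]],
    [[0,0,30],[0,0,0]],
    [[0,0,20],[0,0,0]],
    [[0,0,8],[0,0,0]],
    [[0,0,0],[0,0,0]],
  ],
)

```text
time_s: 3.12
tcp_pos: [0.6524, -0.004, 0.0532]
tcp_rot: [0.0, 0.016, 1.0, -0.0]
ft_force: [0.6, 0.1, -0.3]
gripper_width: 0.0853
```

Emit:
play_rows(
  increments=[
    [[0,0,0],[0,0,0]],
    [[0,0,0],[0,0,0]],
    [[0,0,0],[0,0,0]],
    [[0,0,0],[0,0,0]],
    [[0,0,0],[0,0,0]],
    [[0,0,0],[0,0,0]],
    [[0,0,0],[0,0,0]],
    [[0,0,0],[0,0,0]],
  ],
  hand=0,
  grip_force=80,
)

```text
time_s: 4.12
tcp_pos: [0.6526, -0.0044, 0.053]
tcp_rot: [0.0, 0.016, 1.0, -0.0]
ft_force: [-0.6, 0.4, 4.2]
gripper_width: 0.0166
```

Run:
```python
from h import *
st()
f=grab("top");h=cv2.cvtColor(f["frame"],cv2.COLOR_BGR2HSV)
# tile edges: mask of board lip + tile + trough
m=cv2.inRange(h,(20,10,150),(40,70,255));m[:, :310]=0
c=max(cv2.findContours(m,0,2)[0],key=cv2.contourArea)
print(cv2.boxPoints(cv2.minAreaRect(ray(f,c[:,0],.04)[:,:2].astype(np.float32)*1000)).round())
print(cv2.minAreaRect(ray(f,c[:,0],.04)[:,:2].astype(np.float32)*1000))
cv2.imwrite("pics/t2.png",cv2.resize(f["frame"][140:290,300:420],None,fx=4,fy=4))
```

```text
t 4.12 tcp [652.6  -4.4  53. ] psi -0.032 F [-0.6  0.4  4.2] w 16.6 z [ 0.001 -0.    -1.   ]
[[ 380. -344.]
 [ 567. -354.]
 [ 575. -213.]
 [ 388. -203.]]
((477.5520935058594, -278.5069580078125), (140.65780639648438, 187.61883544921875), 86.84525299072266)
```

View pics/t2.png

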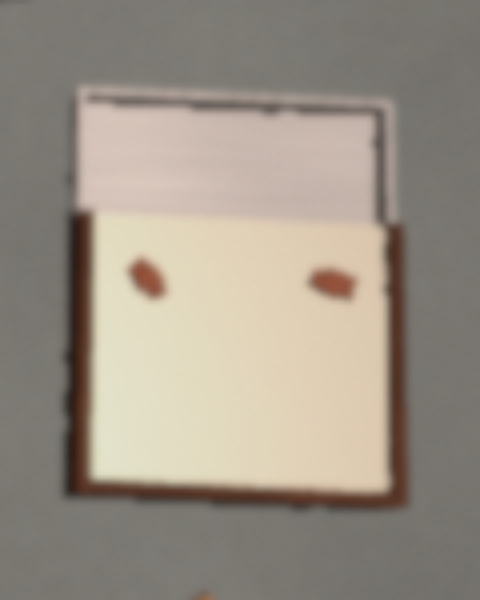

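Crop shows the tile with shards at (148,278) and (335,283), and the trough free beyond it. Tile corners are at about (90,212), (390,226), (390,490) and (90,485). The scraper is gripped (width 16.6).

Run:
```python
from h import *
f=grab("top")
px=np.array([(90,212),(390,226),(390,490),(90,485)])/4+[300,140]
w=ray(f,px,.04)[:,:2]*1000; loc=np.array([(95,105),(95,-105),(-95,-105),(-95,105)])
mw,ml=w.mean(0),loc.mean(0);H=(loc-ml).T@(w-mw);a=np.arctan2(H[0,1]-H[1,0],H[0,0]+H[1,1])
print(w.round(),mw.round(),a)
a=-.06;Rm=np.array([[np.cos(a),-np.sin(a)],[np.sin(a),np.cos(a)]])
s=ray(f,np.array([(148,278),(335,283)])/4+[300,140],.046)[:,:2]*1000
print(s.round(),((s-mw)@Rm).round())
B=lambda x,y:(Rm@[x,y]+mw).round()
for q in [(5,-52),(120,-52),(5,52),(120,52)]: print(q,B(*q))
```

```text
[[ 577. -212.]
 [ 561. -427.]
 [ 375. -411.]
 [ 383. -201.]] [ 474. -313.] -0.06281266472714091
[[ 527. -250.]
 [ 520. -382.]] [[ 49.  66.]
 [ 50. -67.]]
(5, -52) [ 476. -365.]
(120, -52) [ 591. -372.]
(5, 52) [ 482. -261.]
(120, 52) [ 597. -268.]
```

Run:
```python
from h import *
plan((652,-4,85,-.032,16),(652,-4,125,-.4,30),(471,-360,125,-1.633,45),(471,-360,105,-1.633,10),(471,-360,94,-1.633,5))
```

```text
[[[0,0,-16],[0,0,0]],[[0.5,0.4,-16],[0,0,0]],[[0,-0,-13],[0,0,0.12]],[[0,-0,-13],[0,0,0.12]],[[0,-0,-14],[0,0,0.13]],[[3,-44,0],[0,0,0.14]],[[-3,-44,0],[0,0,0.14]],[[-9,-43,0],[0,0,0.14]],[[-15,-42,0],[0,0,0.14]],[[-21,-39,0],[0,0,0.13]]]
[[[-26,-36,0],[0,0,0.14]],[[-31,-32,0],[0,0,0.13]],[[-35,-28,0],[0,0,0.14]],[[-38.2,-23,0],[0,0,0.13]],[[-0,-0,7],[0,0,0]],[[-0,-0,7],[0,0,0]],[[-0,-0,6],[0,0,0]],[[-0,-0,4],[0,0,0]],[[-0,-0,4],[0,0,0]],[[-0,-0,3],[0,0,0]]]
end [ 471. -360.   94.] -1.632
```

Emit:
play_rows(
  increments=[
    [[0,0,-16],[0,0,0]],
    [[0.5,0.4,-16],[0,0,0]],
    [[0,0,-13],[0,0,0.12]],
    [[0,0,-13],[0,0,0.12]],
    [[0,0,-14],[0,0,0.13]],
    [[3,-44,0],[0,0,0.14]],
    [[-3,-44,0],[0,0,0.14]],
    [[-9,-43,0],[0,0,0.14]],
    [[-15,-42,0],[0,0,0.14]],
    [[-21,-39,0],[0,0,0.13]],
  ],
)

```text
time_s: 5.48
tcp_pos: [0.5503, -0.2019, 0.1256]
tcp_rot: [0.0, 0.521, 0.854, -0.0]
ft_force: [1.3, -0.2, -1.2]
gripper_width: 0.0167
```

Emit:
play_rows(
  increments=[
    [[-26,-36,0],[0,0,0.14]],
    [[-31,-32,0],[0,0,0.13]],
    [[-35,-28,0],[0,0,0.14]],
    [[-38,-23,0],[0,0,0.13]],
    [[0,0,0],[0,0,0]],
    [[0,0,0],[0,0,0]],
  ],
)

```text
time_s: 6.22
tcp_pos: [0.4708, -0.3594, 0.125]
tcp_rot: [0.0, 0.728, 0.685, 0.0]
ft_force: [-0.0, 0.7, -1.9]
gripper_width: 0.0166
```

Run:
```python
from h import *
st();a=grab("wrist")["frame"];f=grab("top");b=cv2.resize(f["frame"][140:290,300:420],None,fx=2.56,fy=2.56)
cv2.imwrite("pics/c3.png",cv2.resize(np.hstack([a,b]),None,fx=.95,fy=.95))
```

```text
t 6.22 tcp [ 470.8 -359.4  125. ] psi -1.631 F [-0.   0.7 -1.9] w 16.6 z [ 0.  0. -1.]
```

View pics/c3.png

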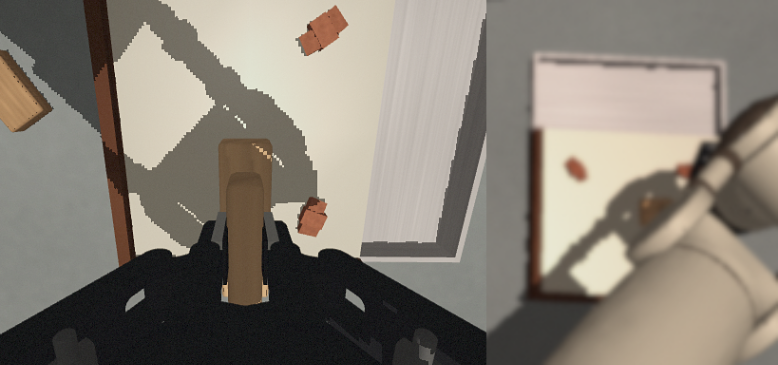

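The scraper is held upright, aligned with the board, with shards ahead of it at (312,217) and (325,30). Lowering it and wiping the first shard.

Emit:
play_rows(
  increments=[
    [[0,0,12],[0,0,0]],
    [[0,0,8],[0,0,0]],
    [[0,0,6],[0,0,0]],
    [[0,0,4],[0,0,0]],
    [[0,0,1],[0,0,0]],
    [[0,0,0],[0,0,0]],
  ],
)

```text
time_s: 7.08
tcp_pos: [0.4708, -0.3599, 0.0938]
tcp_rot: [0.0, 0.728, 0.685, 0.0]
ft_force: [0.5, -0.1, -1.8]
gripper_width: 0.0166
```

Emit:
play_rows(
  increments=[
    [[0,10,0],[0,0,0]],
    [[0,10,0],[0,0,0]],
    [[0,10,0],[0,0,0]],
    [[0,10,0],[0,0,0]],
    [[0,10,0],[0,0,0]],
    [[0,10,0],[0,0,0]],
    [[0,10,0],[0,0,0]],
    [[0,10,0],[0,0,0]],
    [[0,10,0],[0,0,0]],
    [[0,12,0],[0,0,0]],
  ],
)

```text
time_s: 8.32
tcp_pos: [0.5732, -0.366, 0.0936]
tcp_rot: [-0.0, 0.728, 0.685, 0.0]
ft_force: [-0.6, -0.4, -2.1]
gripper_width: 0.0167
```

Emit:
play_rows(
  increments=[
    [[0,3,0],[0,0,0]],
    [[0,0,0],[0,0,0]],
    [[0,0,-16],[0,0,0]],
    [[0,0,-16],[0,0,0]],
    [[26,-27,0],[0,0,0]],
    [[26,-27,0],[0,0,0]],
    [[26,-27,0],[0,0,0]],
    [[19,-24,0],[0,0,0]],
    [[0,0,0],[0,0,0]],
    [[0,0,0],[0,0,0]],
  ],
)

```text
time_s: 9.57
tcp_pos: [0.4776, -0.2641, 0.1272]
tcp_rot: [0.002, 0.728, 0.685, 0.0]
ft_force: [1.3, -0.3, -1.5]
gripper_width: 0.0165
```

Run:
```python
from h import *
st();a=grab("wrist")["frame"];f=grab("top");b=cv2.resize(f["frame"][140:290,300:420],None,fx=2.56,fy=2.56)
cv2.imwrite("pics/c4.png",cv2.resize(np.hstack([a,b]),None,fx=.95,fy=.95))
```

```text
t 9.57 tcp [ 477.6 -264.1  127.2] psi -1.632 F [ 1.3 -0.3 -1.5] w 16.5 z [ 0.002 -0.002 -1.   ]
```

View pics/c4.png

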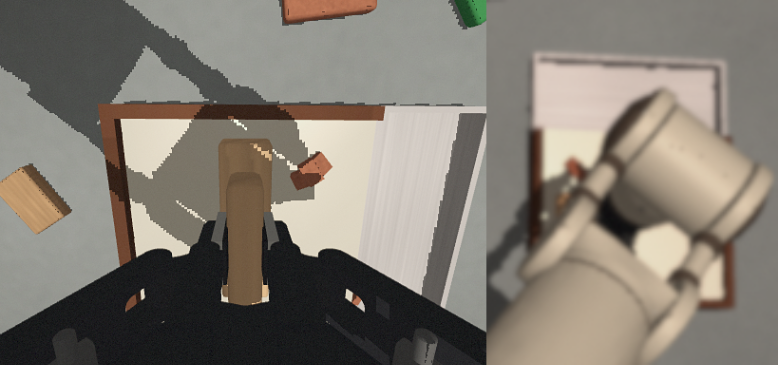

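The second shard is at (312,170), ahead of the scraper. The first shows only as a glimpse near (356,298), so I'll check it afterwards. Wiping the second.

Emit:
play_rows(
  increments=[
    [[0,0,12],[0,0,0]],
    [[0,0,9],[0,0,0]],
    [[0,0,7],[0,0,0]],
    [[0,0,4],[0,0,0]],
    [[0,0,1],[0,0,0]],
    [[0,0,0],[0,0,0]],
  ],
)

```text
time_s: 10.42
tcp_pos: [0.4767, -0.2629, 0.093]
tcp_rot: [-0.0, 0.728, 0.685, -0.0]
ft_force: [-2.4, 2.1, 3.6]
gripper_width: 0.0169
```

Emit:
play_rows(
  increments=[
    [[0,10,0],[0,0,0]],
    [[0,10,0],[0,0,0]],
    [[0,10,0],[0,0,0]],
    [[0,10,0],[0,0,0]],
    [[0,10,0],[0,0,0]],
    [[0,10,0],[0,0,0]],
    [[0,10,0],[0,0,0]],
    [[0,10,0],[0,0,0]],
    [[0,10,0],[0,0,0]],
    [[0,13,0],[0,0,0]],
  ],
)

```text
time_s: 11.68
tcp_pos: [0.58, -0.2694, 0.093]
tcp_rot: [-0.0, 0.728, 0.685, -0.0]
ft_force: [-5.6, 0.1, 6.3]
gripper_width: 0.0162
```

Emit:
play_rows(
  increments=[
    [[0,3,0],[0,0,0]],
    [[0,0,0],[0,0,0]],
    [[0,0,-16],[0,0,0]],
    [[0,0,-16],[0,0,0]],
    [[35,-35,-10],[0,0,0]],
    [[35,-35,0],[0,0,0]],
    [[35,-35,0],[0,0,0]],
    [[35,-35,0],[0,0,0]],
    [[0,0,0],[0,0,0]],
    [[0,0,0],[0,0,0]],
  ],
)

```text
time_s: 12.92
tcp_pos: [0.4523, -0.1217, 0.1359]
tcp_rot: [0.002, 0.728, 0.685, 0.0]
ft_force: [-0.4, 0.7, -2.1]
gripper_width: 0.0167
```

Run:
```python
from h import *
st();a=grab("scene")["frame"][200:384,50:270];f=grab("top");b=f["frame"][140:290,300:420]
cv2.imwrite("pics/c5.png",np.hstack([cv2.resize(a,(440,368)),cv2.resize(b,(294,368))]))
```

```text
t 12.93 tcp [ 452.3 -121.7  135.9] psi -1.632 F [-0.4  0.7 -2.1] w 16.7 z [ 0.003 -0.002 -1.   ]
```

View pics/c5.png

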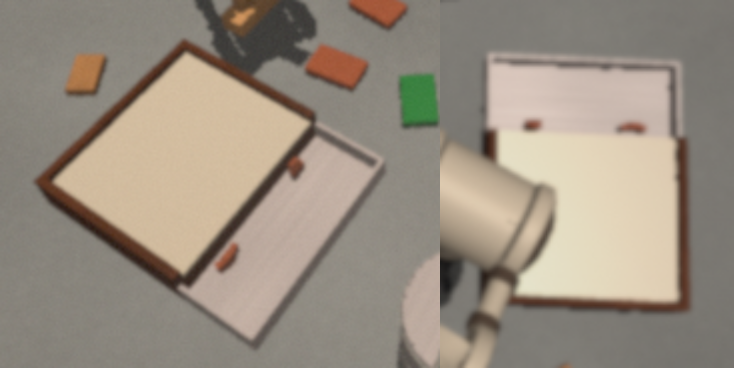

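Both shards now lie in the trough at (295,167) and (228,257), and the tile is clear. Returning the scraper to its original spot.

Run:
```python
from h import *
plan((600,-10,125,-.3,50),(652,-4,100,-.03,50),(652,-4,57,-.03,12))
```

```text
[[[15,18,1],[0,0,-0.17]],[[12,20,1],[0,0,-0.17]],[[8,21,1],[0,0,-0.17]],[[5,23,2],[0,0,-0.16]],[[1,23,1],[0,0,-0.17]],[[-3,23,2],[0,0,-0.16]],[[-6,22,1],[0,0,-0.17]],[[-10.5,21,1.7],[0,0,-0.16]],[[-24,11,13],[0,0,-0.14]],[[-25.1,6.8,12],[0,0,-0.13]]]
[[[0,0,11],[0,0,-0]],[[0,0,11],[0,0,-0]],[[0,0,11],[0,0,-0]],[[0,0,10],[0,0,-0]]]
end [652.  -4.  57.] -0.032
```

Emit:
play_rows(
  increments=[
    [[15,18,1],[0,0,-0.17]],
    [[12,20,1],[0,0,-0.17]],
    [[8,21,1],[0,0,-0.17]],
    [[5,23,2],[0,0,-0.16]],
    [[1,23,1],[0,0,-0.17]],
    [[-3,23,2],[0,0,-0.16]],
    [[-6,22,1],[0,0,-0.17]],
    [[-10.5,21,2],[0,0,-0.16]],
    [[-24,11,13],[0,0,-0.14]],
    [[-25,7,12],[0,0,-0.13]],
  ],
)

```text
time_s: 14.28
tcp_pos: [0.6525, -0.003, 0.0983]
tcp_rot: [0.0, 0.014, 1.0, -0.0]
ft_force: [-0.7, -0.4, -2.5]
gripper_width: 0.0165
```

Emit:
play_rows(
  increments=[
    [[0,0,11],[0,0,0]],
    [[0,0,11],[0,0,0]],
    [[0,0,11],[0,0,0]],
    [[0,0,8],[0,0,0]],
    [[0,0,2],[0,0,0]],
    [[0,0,1],[0,0,0]],
    [[0,0,1],[0,0,0]],
    [[0,0,0.5],[0,0,0]],
    [[0,0,0],[0,0,0]],
  ],
)

```text
time_s: 15.4
tcp_pos: [0.6506, -0.0026, 0.0532]
tcp_rot: [0.0, 0.016, 1.0, -0.0]
ft_force: [-0.1, 0.1, -2.0]
gripper_width: 0.0167
```

Emit:
play_rows(
  increments=[
    [[0,0,0.7],[0,0,0]],
    [[0,0,0.5],[0,0,0]],
    [[0,0,0],[0,0,0]],
  ],
)

```text
time_s: 15.78
tcp_pos: [0.6508, -0.0026, 0.0531]
tcp_rot: [0.0, 0.016, 1.0, -0.0]
ft_force: [-4.3, 1.1, 6.6]
gripper_width: 0.0168
```

Emit:
play_rows(
  increments=[
    [[0,0,0],[0,0,0]],
    [[0,0,0],[0,0,0]],
    [[0,0,0],[0,0,0]],
    [[0,0,0],[0,0,0]],
    [[0,0,0],[0,0,0]],
    [[0,0,0],[0,0,0]],
    [[0,0,-30],[0,0,0]],
    [[0,0,-45],[0,0,0]],
    [[50,0,-50],[0,0,0]],
    [[62,0,-20],[0,0,0]],
  ],
  hand=1,
)

```text
time_s: 17.02
tcp_pos: [0.5481, 0.0002, 0.1938]
tcp_rot: [0.003, 0.016, 1.0, -0.001]
ft_force: [-1.0, -0.0, 0.6]
gripper_width: 0.0857
```

Emit:
play_rows(
  increments=[
    [[60,0,-30],[0,0,0]],
    [[0,0,0],[0,0,0]],
    [[0,0,0],[0,0,0]],
  ],
)

```text
time_s: 17.4
tcp_pos: [0.4915, 0.0024, 0.2185]
tcp_rot: [0.001, 0.016, 1.0, -0.0]
ft_force: [0.9, 0.4, 0.4]
gripper_width: 0.0854
```

Run:
```python
from h import *
st(); f=grab("wrist"); cv2.imwrite("pics/w6.png",f["frame"])
print(*blobs(f,(10,60,100),(22,200,255),.024,300),sep="\n")
print(*blobs(f,(0,110,60),(9,255,200),.016,300),sep="\n")
```

```text
t 17.4 tcp [491.5   2.4 218.5] psi -0.032 F [0.9 0.4 0.4] w 85.4 z [ 0.001 -0.    -1.   ]
([258.0, 286.0], 641, -3, 101, 29, -1)
([164.0, 220.0], 545, -111, 67, 42, 3)
([256.0, 216.0], 541, -1, 67, 42, -7)
([352.0, 206.0], 536, 109, 67, 42, 0)
([51.0, 151.0], 482, -240, 217, 51, -4)
([469.0, 145.0], 470, 243, 169, 112, 0)
([163.0, 218.0], 547, -112, 70, 45, 4)
([351.0, 204.0], 538, 111, 70, 45, 0)
```

View pics/w6.png

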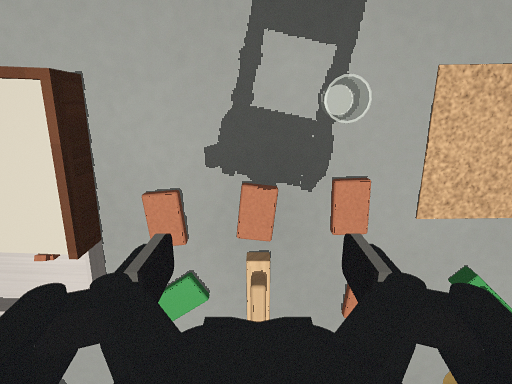

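The scraper is standing again near (258,286). Rests are visible at (164,218), (257,212) and (351,206), with the tealight at (348,100). Starting with the middle rest, B, at (543,-1), yaw -0.13.

Run:
```python
from h import *
plan((542,-1,80,-.13,50),(542,-1,31,-.13,18))
```

```text
[[[-17,-1,46],[0,0,0.03]],[[-17,0,46],[0,0,0.03]],[[-16.4,0.8,46],[0,0,0.04]],[[0,-0,16],[0,0,-0]],[[0,-0,17],[0,0,-0]],[[0,-0,16],[0,0,-0]]]
end [542.  -1.  31.] -0.132
```

Emit:
play_rows(
  increments=[
    [[-17,-1,46],[0,0,0.03]],
    [[-17,0,46],[0,0,0.03]],
    [[-16.5,1,46],[0,0,0.04]],
    [[0,0,16],[0,0,0]],
    [[0,0,17],[0,0,0]],
    [[0,0,10],[0,0,0]],
    [[0,0,6],[0,0,0]],
    [[0,0,0],[0,0,0]],
  ],
)

```text
time_s: 18.45
tcp_pos: [0.5417, -0.0007, 0.0316]
tcp_rot: [0.0, 0.066, 0.998, -0.0]
ft_force: [0.7, 0.5, 0.5]
gripper_width: 0.0852
```

Emit:
play_rows(
  increments=[
    [[0,0,0],[0,0,0]],
    [[0,0,0],[0,0,0]],
    [[0,0,0],[0,0,0]],
    [[0,0,0],[0,0,0]],
    [[0,0,0],[0,0,0]],
    [[0,0,0],[0,0,0]],
    [[0,0,0],[0,0,0]],
  ],
  hand=0,
  grip_force=80,
)

```text
time_s: 19.32
tcp_pos: [0.5425, -0.0008, 0.0323]
tcp_rot: [0.001, 0.066, 0.998, -0.0]
ft_force: [-0.3, -0.2, 6.4]
gripper_width: 0.0412
```

Emit:
play_rows(
  increments=[
    [[0,0,1],[0,0,0]],
    [[0,0,0],[0,0,0]],
    [[0,0,0],[0,0,0]],
  ],
)

```text
time_s: 19.7
tcp_pos: [0.5428, -0.0009, 0.0323]
tcp_rot: [0.001, 0.066, 0.998, -0.0]
ft_force: [-3.0, 0.8, 12.7]
gripper_width: 0.0413
```

Emit:
play_rows(
  increments=[
    [[0,0,1],[0,0,0]],
    [[5,0,0],[0,0,0]],
    [[5,0,0],[0,0,0]],
    [[5,0,0],[0,0,0]],
  ],
)

```text
time_s: 20.2
tcp_pos: [0.5304, 0.0005, 0.0323]
tcp_rot: [0.004, 0.066, 0.998, -0.001]
ft_force: [3.1, -0.7, 11.9]
gripper_width: 0.041
```

Emit:
play_rows(
  increments=[
    [[5,0,0],[0,0,0]],
    [[5,0,0],[0,0,0]],
  ],
)

```text
time_s: 20.45
tcp_pos: [0.5206, 0.0018, 0.0323]
tcp_rot: [0.004, 0.066, 0.998, -0.001]
ft_force: [3.4, -0.9, 11.2]
gripper_width: 0.0413
```

Emit:
play_rows(
  increments=[
    [[5,0,0],[0,0,0]],
    [[5,0,0],[0,0,0]],
  ],
)

```text
time_s: 20.7
tcp_pos: [0.5107, 0.0031, 0.0323]
tcp_rot: [0.004, 0.066, 0.998, -0.001]
ft_force: [2.7, 0.1, 11.2]
gripper_width: 0.0413
```

Emit:
play_rows(
  increments=[
    [[-5,0,0],[0,0,0]],
    [[-5,0,0],[0,0,0]],
    [[-5,0,0],[0,0,0]],
  ],
)

```text
time_s: 21.08
tcp_pos: [0.5238, 0.0015, 0.0323]
tcp_rot: [0.002, 0.066, 0.998, -0.0]
ft_force: [-5.4, -0.4, 19.5]
gripper_width: 0.0417
```

B reads about 0.27 in both directions, so it's polished and goes on the mat.

Run:
```python
from h import *
plan((524,1,92,-.13,25),(515,352,92,0,50),(515,352,37,0,16))
f=grab("top");print(*blobs(f,(10,60,130),(20,200,255),.003,1500),sep="\n")
```

```text
[[[-0,-0,-20],[0,0,-0]],[[-0,-0,-20],[0,0,-0]],[[-0.2,-0.5,-19.7],[0,0,-0]],[[7,43,-0],[0,0,-0.02]],[[6,44,-0],[0,0,-0.02]],[[5,44,-0],[0,0,-0.02]],[[4,44,-0],[0,0,-0.01]],[[4,43,-0],[0,0,-0.02]],[[3,44,-0],[0,0,-0.01]],[[3,44,-0],[0,0,-0.02]]]
[[[1.2,43.3,-0],[0,0,-0.01]],[[-0,-0,14],[0,0,-0]],[[-0,-0,14],[0,0,-0]],[[-0,-0,13],[0,0,-0]],[[-0,-0,14],[0,0,-0]]]
end [515. 352.  37.] -0.002
([144.0, 235.0], 475, 306, 214, 183, 89)
([26.0, 210.0], 555, 655, 143, 140, 4)
```

Emit:
play_rows(
  increments=[
    [[0,0,-20],[0,0,0]],
    [[0,0,-20],[0,0,0]],
    [[0,0,-20],[0,0,0]],
    [[7,43,0],[0,0,-0.02]],
    [[6,44,0],[0,0,-0.02]],
    [[5,44,0],[0,0,-0.02]],
    [[4,44,0],[0,0,-0.01]],
    [[4,43,0],[0,0,-0.02]],
    [[3,44,0],[0,0,-0.01]],
    [[3,44,0],[0,0,-0.02]],
  ],
)

```text
time_s: 22.38
tcp_pos: [0.5129, 0.311, 0.0888]
tcp_rot: [-0.0, 0.006, 1.0, -0.0]
ft_force: [0.5, 0.2, -1.5]
gripper_width: 0.0411
```

Emit:
play_rows(
  increments=[
    [[1,43,0],[0,0,-0.01]],
    [[0,0,14],[0,0,0]],
    [[0,0,14],[0,0,0]],
    [[0,0,14],[0,0,0]],
    [[0,0,7],[0,0,0]],
    [[0,0,2],[0,0,0]],
    [[0,0,0],[0,0,0]],
    [[0,0,0],[0,0,0]],
  ],
)

```text
time_s: 23.38
tcp_pos: [0.5135, 0.3529, 0.0389]
tcp_rot: [0.001, 0.001, 1.0, 0.0]
ft_force: [-0.6, 0.4, -0.7]
gripper_width: 0.0415
```

Emit:
play_rows(
  increments=[
    [[0,0,2],[0,0,0]],
    [[0,0,1.5],[0,0,0]],
    [[0,0,0.5],[0,0,0]],
    [[0,0,0],[0,0,0]],
  ],
)

```text
time_s: 23.88
tcp_pos: [0.5136, 0.3531, 0.0354]
tcp_rot: [0.001, 0.001, 1.0, 0.0]
ft_force: [-0.9, -0.6, 5.1]
gripper_width: 0.0417
```

Emit:
play_rows(
  increments=[
    [[0,0,0],[0,0,0]],
    [[0,0,0],[0,0,0]],
    [[0,0,0],[0,0,0]],
    [[0,0,0],[0,0,0]],
    [[0,0,-25],[0,0,0]],
    [[0,0,-45],[0,0,0]],
    [[5,-45,-35],[0,0,0]],
    [[5,-50,-35],[0,0,0]],
    [[5,-50,-25],[0,0,0]],
    [[5,-50,0],[0,0,0]],
  ],
  hand=1,
)

```text
time_s: 25.12
tcp_pos: [0.494, 0.1564, 0.2021]
tcp_rot: [0.003, 0.001, 1.0, 0.0]
ft_force: [1.0, -0.1, 0.2]
gripper_width: 0.0857
```

Emit:
play_rows(
  increments=[
    [[5,-45,0],[0,0,0]],
    [[0,0,0],[0,0,0]],
    [[0,0,0],[0,0,0]],
  ],
)

```text
time_s: 25.5
tcp_pos: [0.4876, 0.113, 0.1993]
tcp_rot: [0.0, 0.001, 1.0, 0.0]
ft_force: [-0.3, 0.6, 0.6]
gripper_width: 0.0856
```

Run:
```python
from h import *
st(); f=grab("wrist"); cv2.imwrite("pics/w7.png",f["frame"])
print(*blobs(f,(0,110,60),(9,255,200),.016,300),sep="\n")
f=grab("top");print(*[b for b in blobs(f,(0,110,60),(9,255,200),.016,60) if b[3]<80],sep="\n")
plan((540,110,80,0,50),(540,110,31,0,18))
```

```text
t 25.5 tcp [487.6 113.  199.3] psi -0.002 F [-0.3  0.6  0.6] w 85.6 z [ 0.  0. -1.]
([277.0, 306.0], 652, 138, 57, 44, -7)
([62.0, 231.0], 547, -109, 71, 50, 3)
([259.0, 225.0], 539, 113, 71, 43, 0)
([472.0, 199.0], 515, 350, 71, 51, 0)
([127.0, 220.0], 516, 353, 64, 43, -1)
([288.0, 205.0], 548, -113, 67, 42, 3)
([202.0, 168.0], 664, 137, 69, 42, -8)
([241.0, 134.0], 766, 22, 64, 63, 40)
([304.0, 126.0], 784, -169, 64, 61, -10)
[[[-17,-1,40],[0,0,-0]],[[-18,-1,40],[0,0,-0]],[[-17.4,-1.6,39.2],[0,0,-0]],[[-0,-0,16],[0,0,-0]],[[-0,-0,16],[0,0,-0]],[[-0,-0,17],[0,0,-0]]]
end [540. 110.  31.] -0.001
```

B is on the mat at (515,352). D was nudged to about (660,137). Now grasping A.

Emit:
play_rows(
  increments=[
    [[-17,0,40],[0,0,0]],
    [[-18,0,40],[0,0,0]],
    [[-17.5,-2,39],[0,0,0]],
    [[0,0,16],[0,0,0]],
    [[0,0,17],[0,0,0]],
    [[0,0,10],[0,0,0]],
    [[0,0,6],[0,0,0]],
    [[0,0,0],[0,0,0]],
  ],
)

```text
time_s: 26.6
tcp_pos: [0.5401, 0.1107, 0.0315]
tcp_rot: [0.0, 0.001, 1.0, 0.0]
ft_force: [0.5, -0.6, 0.4]
gripper_width: 0.0854
```

Emit:
play_rows(
  increments=[
    [[0,0,0],[0,0,0]],
    [[0,0,0],[0,0,0]],
    [[0,0,0],[0,0,0]],
    [[0,0,0],[0,0,0]],
    [[0,0,0],[0,0,0]],
    [[0,0,0],[0,0,0]],
    [[0,0,1],[0,0,0]],
    [[0,0,0],[0,0,0]],
  ],
  hand=0,
  grip_force=80,
)

```text
time_s: 27.6
tcp_pos: [0.541, 0.1107, 0.0323]
tcp_rot: [0.001, 0.001, 1.0, -0.0]
ft_force: [-5.7, -0.2, 14.0]
gripper_width: 0.0414
```

Emit:
play_rows(
  increments=[
    [[0,0,1],[0,0,0]],
    [[5,0,0],[0,0,0]],
    [[5,0,0],[0,0,0]],
    [[5,0,0],[0,0,0]],
  ],
)

```text
time_s: 28.1
tcp_pos: [0.5297, 0.1105, 0.0324]
tcp_rot: [0.005, 0.001, 1.0, -0.0]
ft_force: [6.1, 0.1, 6.0]
gripper_width: 0.0416
```

Emit:
play_rows(
  increments=[
    [[5,0,0],[0,0,0]],
    [[5,0,0],[0,0,0]],
  ],
)

```text
time_s: 28.35
tcp_pos: [0.5197, 0.1105, 0.0324]
tcp_rot: [0.005, 0.001, 1.0, -0.0]
ft_force: [5.0, 0.7, 6.7]
gripper_width: 0.0415
```

Emit:
play_rows(
  increments=[
    [[-5,0,0],[0,0,0]],
    [[-5,0,0],[0,0,0]],
    [[-5,0,0],[0,0,0]],
  ],
)

```text
time_s: 28.72
tcp_pos: [0.5206, 0.1106, 0.032]
tcp_rot: [-0.014, -0.0, 1.0, -0.001]
ft_force: [-57.9, -6.4, 77.1]
gripper_width: 0.0411
```

A reads 0.75–1, so it's gritty, but the reverse drag jams, so I'll lift at once.

Emit:
play_rows(
  increments=[
    [[4,0,-3],[0,0,0]],
    [[2,0,-4],[0,0,0]],
    [[0,0,-10],[0,0,0]],
    [[0,0,0],[0,0,0]],
  ],
)

```text
time_s: 29.22
tcp_pos: [0.5251, 0.1107, 0.0472]
tcp_rot: [0.001, 0.001, 1.0, -0.0]
ft_force: [-0.3, -0.1, -1.2]
gripper_width: 0.0414
```

Run:
```python
from h import *
st()
a=-.062
def B(x,y): return (474+np.cos(a)*x-np.sin(a)*y,-312+np.sin(a)*x+np.cos(a)*y)
for q in [(45,50),(-45,50),(45,-50),(-45,-50)]: print(q,np.round(B(*q)))
x,y=B(45,-50)
plan((520,110,110,0,25),(x,y,115,-.062,50),(x,y,77,-.062,14))
```

```text
t 29.23 tcp [525.1 110.7  47.2] psi -0.002 F [-0.3 -0.1 -1.2] w 41.4 z [ 0.002 -0.    -1.   ]
(45, 50) [ 522. -265.]
(-45, 50) [ 432. -259.]
(45, -50) [ 516. -365.]
(-45, -50) [ 426. -359.]
[[[2,-0,-21],[0,0,-0]],[[2,-0,-21],[0,0,-0]],[[1.1,-0.7,-20.8],[0,0,-0]],[[0,-47,-0],[0,0,0.01]],[[-0,-48,-1],[0,0,0.01]],[[-1,-47,-0],[0,0,0.01]],[[-1,-48,-1],[0,0,0]],[[-1,-47,-0],[0,0,0.01]],[[-1,-48,-1],[0,0,0]],[[-2,-47,-0],[0,0,0.01]]]
[[[-2,-47,-1],[0,0,0]],[[-2,-48,-0],[0,0,0.01]],[[-2.4,-47.5,-1],[0,0,0]],[[0,0,13],[0,0,0]],[[0,0,13],[0,0,0]],[[0,0,12],[0,0,0]]]
end [ 515.9 -364.7   77. ] -0.062
```

Emit:
play_rows(
  increments=[
    [[2,0,-21],[0,0,0]],
    [[2,0,-21],[0,0,0]],
    [[1,-1,-21],[0,0,0]],
    [[0,-47,0],[0,0,0.01]],
    [[0,-48,-1],[0,0,0.01]],
    [[-1,-47,0],[0,0,0.01]],
    [[-1,-48,-1],[0,0,0]],
    [[-1,-47,0],[0,0,0.01]],
    [[-1,-48,-1],[0,0,0]],
    [[-2,-47,0],[0,0,0.01]],
  ],
)

```text
time_s: 30.48
tcp_pos: [0.5162, -0.2241, 0.1121]
tcp_rot: [0.0, 0.026, 1.0, -0.0]
ft_force: [0.3, 0.6, -1.0]
gripper_width: 0.0411
```

Emit:
play_rows(
  increments=[
    [[-2,-47,-1],[0,0,0]],
    [[-2,-48,0],[0,0,0.01]],
    [[-2.5,-47.5,-1],[0,0,0]],
    [[0,0,13],[0,0,0]],
    [[0,0,13],[0,0,0]],
    [[0,0,11],[0,0,0]],
    [[0,0,2],[0,0,0]],
    [[0,0,0],[0,0,0]],
    [[0,0,0],[0,0,0]],
  ],
)

```text
time_s: 31.6
tcp_pos: [0.5154, -0.3651, 0.0759]
tcp_rot: [0.0, 0.031, 1.0, -0.0]
ft_force: [-0.3, 0.2, -0.7]
gripper_width: 0.0412
```

Emit:
play_rows(
  increments=[
    [[0,0,2],[0,0,0]],
    [[0,0,1.5],[0,0,0]],
    [[0,0,0.5],[0,0,0]],
    [[0,0,0],[0,0,0]],
  ],
)

```text
time_s: 32.1
tcp_pos: [0.5152, -0.3651, 0.0724]
tcp_rot: [0.0, 0.031, 1.0, -0.0]
ft_force: [-2.1, 2.6, 6.1]
gripper_width: 0.0413
```

Emit:
play_rows(
  increments=[
    [[0,0,0],[0,0,0]],
    [[0,0,0],[0,0,0]],
    [[0,0,0],[0,0,0]],
    [[0,0,0],[0,0,0]],
    [[0,0,-25],[0,0,0]],
    [[0,0,-45],[0,0,0]],
    [[4,45,-30],[0,0,0]],
    [[4,52,-28],[0,0,0]],
    [[4,52,0],[0,0,-0.06]],
    [[4,52,0],[0,0,-0.06]],
  ],
  hand=1,
)

```text
time_s: 33.35
tcp_pos: [0.5084, -0.1621, 0.1999]
tcp_rot: [0.001, -0.03, 1.0, -0.0]
ft_force: [0.5, 0.3, -0.4]
gripper_width: 0.0852
```

Emit:
play_rows(
  increments=[
    [[4,52,0],[0,0,0]],
    [[0,0,0],[0,0,0]],
    [[0,0,0],[0,0,0]],
  ],
)

```text
time_s: 33.72
tcp_pos: [0.5015, -0.1122, 0.1995]
tcp_rot: [0.0, -0.029, 1.0, -0.0]
ft_force: [0.2, -0.3, -0.2]
gripper_width: 0.0853
```

Run:
```python
from h import *
st(); f=grab("wrist")
print(*blobs(f,(0,110,60),(9,255,200),.016,300),sep="\n")
f=grab("top");print(*[b for b in blobs(f,(0,110,60),(9,255,200),.016,60) if b[3]<80],sep="\n")
plan((547,-112,80,.06,50),(547,-112,31,.06,18))
```

```text
t 33.73 tcp [ 501.5 -112.2  199.5] psi 0.059 F [ 0.2 -0.3 -0.2] w 85.3 z [ 0.001 -0.001 -1.   ]
([250.0, 216.0], 547, -114, 70, 43, 3)
([10.0, 185.0], 528, -379, 83, 30, -10)
([127.0, 220.0], 516, 353, 64, 43, -1)
([378.0, 213.0], 519, -374, 68, 41, -4)
([202.0, 168.0], 664, 137, 69, 42, -8)
([241.0, 134.0], 766, 22, 64, 63, 40)
([304.0, 126.0], 784, -169, 64, 61, -10)
[[[-15,-1,40],[0,0,-0]],[[-15,-0,40],[0,0,-0]],[[-15.4,-0.6,39.4],[0,0,-0]],[[-0,-0,16],[0,0,-0]],[[-0,-0,16],[0,0,-0]],[[-0,-0,17],[0,0,-0]]]
end [ 547. -112.   31.] 0.057
```

Emit:
play_rows(
  increments=[
    [[-15,-1,40],[0,0,0]],
    [[-15,-1,40],[0,0,0]],
    [[-15,-1,39],[0,0,0]],
    [[0,0,16],[0,0,0]],
    [[0,0,17],[0,0,0]],
    [[0,0,10],[0,0,0]],
    [[0,0,6],[0,0,0]],
    [[0,0,0],[0,0,0]],
  ],
)

```text
time_s: 34.83
tcp_pos: [0.5464, -0.1123, 0.0315]
tcp_rot: [0.0, -0.029, 1.0, -0.0]
ft_force: [0.2, -0.6, 0.1]
gripper_width: 0.0857
```

Emit:
play_rows(
  increments=[
    [[0,0,0],[0,0,0]],
    [[0,0,0],[0,0,0]],
    [[0,0,0],[0,0,0]],
    [[0,0,0],[0,0,0]],
    [[0,0,0],[0,0,0]],
    [[0,0,0],[0,0,0]],
    [[0,0,1],[0,0,0]],
    [[0,0,0],[0,0,0]],
  ],
  hand=0,
  grip_force=80,
)

```text
time_s: 35.83
tcp_pos: [0.5473, -0.1126, 0.0324]
tcp_rot: [0.001, -0.029, 1.0, -0.0]
ft_force: [-4.1, 1.1, 13.8]
gripper_width: 0.0414
```

Emit:
play_rows(
  increments=[
    [[0,0,1],[0,0,0]],
    [[5,0,0],[0,0,0]],
    [[5,0,0],[0,0,0]],
    [[5,0,0],[0,0,0]],
  ],
)

```text
time_s: 36.33
tcp_pos: [0.5357, -0.1146, 0.0324]
tcp_rot: [0.005, -0.029, 1.0, -0.002]
ft_force: [6.1, 0.1, 8.3]
gripper_width: 0.0413
```

Emit:
play_rows(
  increments=[
    [[5,0,0],[0,0,0]],
    [[5,0,0],[0,0,0]],
  ],
)

```text
time_s: 36.58
tcp_pos: [0.5258, -0.1153, 0.0324]
tcp_rot: [0.005, -0.029, 1.0, -0.002]
ft_force: [5.7, 0.5, 7.2]
gripper_width: 0.041
```

Emit:
play_rows(
  increments=[
    [[5,0,0],[0,0,0]],
    [[5,0,0],[0,0,0]],
  ],
)

```text
time_s: 36.83
tcp_pos: [0.5158, -0.1159, 0.0324]
tcp_rot: [0.005, -0.029, 1.0, -0.002]
ft_force: [6.0, -0.3, 8.7]
gripper_width: 0.0412
```

C reads about 0.74, so it's gritty and goes on the tile.

Run:
```python
from h import *
plan((516,-116,115,.058,25),(522,-262,115,-.062,50),(522,-262,76,-.062,14))
```

```text
[[[-0,-0,-21],[0,0,-0]],[[-0,-0,-21],[0,0,-0]],[[-0,-0,-20],[0,0,-0]],[[-0.2,-0.1,-20.6],[0,0,-0]],[[1,-49,0],[0,0,0.04]],[[-1,-49,0],[0,0,0.04]],[[-3.4,-48,0],[0,0,0.04]],[[0,0,13],[0,0,-0]],[[0,0,13],[0,0,-0]],[[0,0,13],[0,0,-0]]]
end [ 522. -262.   76.] -0.063
```

Emit:
play_rows(
  increments=[
    [[0,0,-21],[0,0,0]],
    [[0,0,-21],[0,0,0]],
    [[0,0,-20],[0,0,0]],
    [[0,0,-21],[0,0,0]],
    [[1,-49,0],[0,0,0.04]],
    [[-1,-49,0],[0,0,0.04]],
    [[-3.5,-48,0],[0,0,0.04]],
    [[0,0,13],[0,0,0]],
    [[0,0,13],[0,0,0]],
    [[0,0,10],[0,0,0]],
  ],
)

```text
time_s: 38.08
tcp_pos: [0.5169, -0.2584, 0.0745]
tcp_rot: [-0.001, 0.03, 1.0, 0.001]
ft_force: [-0.3, 0.7, -1.2]
gripper_width: 0.0409
```

Emit:
play_rows(
  increments=[
    [[0,0,3],[0,0,0]],
    [[0,0,0],[0,0,0]],
    [[0,0,0],[0,0,0]],
  ],
)

```text
time_s: 38.45
tcp_pos: [0.518, -0.26, 0.0734]
tcp_rot: [0.0, 0.031, 1.0, -0.0]
ft_force: [0.2, -0.2, -1.9]
gripper_width: 0.0413
```

Emit:
play_rows(
  increments=[
    [[0,0,1.2],[0,0,0]],
    [[0,0,0.6],[0,0,0]],
    [[0,0,0],[0,0,0]],
  ],
)

```text
time_s: 38.83
tcp_pos: [0.518, -0.2603, 0.0724]
tcp_rot: [0.0, 0.031, 1.0, -0.0]
ft_force: [-2.5, 2.2, 5.3]
gripper_width: 0.041
```

Emit:
play_rows(
  increments=[
    [[0,0,0],[0,0,0]],
    [[0,0,0],[0,0,0]],
    [[0,0,0],[0,0,0]],
    [[0,0,0],[0,0,0]],
    [[0,0,-25],[0,0,0]],
    [[0,0,-45],[0,0,0]],
    [[-10,45,-30],[0,0,0.03]],
    [[-10,50,-28],[0,0,0.04]],
    [[-12,50,0],[0,0,0]],
    [[-14,50,0],[0,0,0]],
  ],
  hand=1,
)

```text
time_s: 40.08
tcp_pos: [0.5845, -0.07, 0.2002]
tcp_rot: [0.001, 0.066, 0.998, -0.0]
ft_force: [0.2, -0.4, 0.7]
gripper_width: 0.0856
```

Emit:
play_rows(
  increments=[
    [[-16,50,0],[0,0,0]],
    [[-16,50,0],[0,0,0]],
    [[-16,50,0],[0,0,0]],
    [[-16,50,0],[0,0,0]],
    [[0,0,0],[0,0,0]],
    [[0,0,0],[0,0,0]],
  ],
)

```text
time_s: 40.83
tcp_pos: [0.6734, 0.1182, 0.199]
tcp_rot: [-0.0, 0.066, 0.998, -0.0]
ft_force: [0.6, -1.1, -0.2]
gripper_width: 0.0857
```

Run:
```python
from h import *
st(); f=grab("wrist");cv2.imwrite("pics/w8.png",f["frame"])
print(*blobs(f,(0,110,60),(9,255,200),.016,300),sep="\n")
print(*blobs(f,(10,60,100),(22,200,255),.024,300),sep="\n")
f=grab("top");print(*[b for b in blobs(f,(0,110,60),(9,255,200),.016,60) if b[3]<80],sep="\n")
```

```text
t 40.83 tcp [673.4 118.2 199. ] psi -0.132 F [ 0.6 -1.1 -0.2] w 85.7 z [-0.001 -0.001 -1.   ]
([30.0, 283.0], 771, -178, 76, 33, -71)
([192.0, 263.0], 774, 26, 68, 46, -28)
([272.0, 166.0], 665, 137, 69, 43, -8)
([484.0, 8.0], 545, 349, 50, 17, 82)
([424.0, 272.0], 811, 299, 67, 33, 49)
([283.0, 265.0], 782, 133, 58, 58, -48)
([189.0, 252.0], 754, 30, 42, 38, -9)
([142.0, 169.0], 652, -3, 99, 46, -2)
([485.0, 7.0], 545, 342, 33, 14, 82)
([412.0, 24.0], 552, 281, 179, 46, 82)
([127.0, 220.0], 516, 353, 64, 43, -1)
([378.0, 213.0], 519, -374, 68, 41, -4)
([341.0, 212.0], 524, -267, 65, 41, -3)
([241.0, 134.0], 766, 22, 64, 63, 40)
([304.0, 126.0], 784, -169, 64, 61, -10)
```

View pics/w8.png

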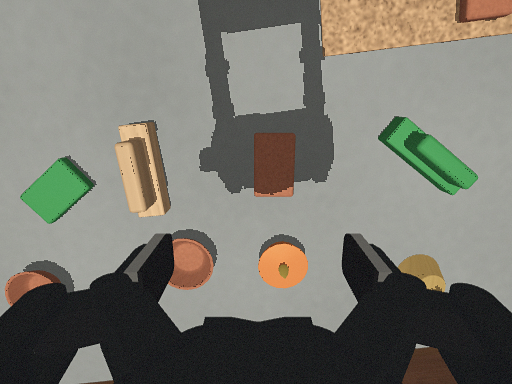

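D is at (272,165), i.e. (664,137) with yaw -0.13, in a clear spot. The scraper is upright at (143,168).

Emit:
play_rows(
  increments=[
    [[7,10,40],[0,0,0]],
    [[4,7,40],[0,0,0]],
    [[0,0,39],[0,0,0]],
    [[0,0,16],[0,0,0]],
    [[0,0,17],[0,0,0]],
    [[0,0,10],[0,0,0]],
    [[0,0,5],[0,0,0]],
    [[0,0,0],[0,0,0]],
  ],
)

```text
time_s: 41.92
tcp_pos: [0.6652, 0.1368, 0.0328]
tcp_rot: [0.0, 0.066, 0.998, 0.0]
ft_force: [0.2, 0.1, -0.6]
gripper_width: 0.0852
```

Emit:
play_rows(
  increments=[
    [[0,0,0],[0,0,0]],
    [[0,0,0],[0,0,0]],
    [[0,0,0],[0,0,0]],
    [[0,0,0],[0,0,0]],
    [[0,0,0],[0,0,0]],
    [[0,0,0],[0,0,0]],
    [[0,0,1],[0,0,0]],
    [[0,0,0],[0,0,0]],
  ],
  hand=0,
  grip_force=80,
)

```text
time_s: 42.92
tcp_pos: [0.6658, 0.1369, 0.0335]
tcp_rot: [0.001, 0.066, 0.998, 0.0]
ft_force: [-2.7, 0.1, 11.8]
gripper_width: 0.0408
```

Emit:
play_rows(
  increments=[
    [[0,0,1],[0,0,0]],
    [[5,0,0],[0,0,0]],
    [[5,0,0],[0,0,0]],
    [[5,0,0],[0,0,0]],
  ],
)

```text
time_s: 43.42
tcp_pos: [0.6539, 0.1384, 0.0336]
tcp_rot: [0.005, 0.066, 0.998, 0.0]
ft_force: [5.3, -0.8, 7.5]
gripper_width: 0.0412
```

Emit:
play_rows(
  increments=[
    [[5,0,0],[0,0,0]],
    [[5,0,0],[0,0,0]],
  ],
)

```text
time_s: 43.68
tcp_pos: [0.644, 0.1398, 0.0336]
tcp_rot: [0.005, 0.066, 0.998, 0.0]
ft_force: [5.4, -1.6, 6.2]
gripper_width: 0.0408
```

Emit:
play_rows(
  increments=[
    [[5,0,0],[0,0,0]],
    [[5,0,0],[0,0,0]],
  ],
)

```text
time_s: 43.92
tcp_pos: [0.6342, 0.1411, 0.0336]
tcp_rot: [0.005, 0.066, 0.998, 0.0]
ft_force: [5.9, 0.1, 7.1]
gripper_width: 0.0411
```

D reads about 0.8, so it's gritty and goes on the tile at (430,-309).

Run:
```python
from h import *
plan((634,141,115,-.13,25),(432,-309,118,-.062,52),(432,-309,80,-.062,13))
```

```text
[[[0,-0,-20],[0,0,-0]],[[0,-0,-20],[0,0,-0]],[[0,-0,-21],[0,0,-0]],[[0.2,-0.2,-20.4],[0,0,-0]],[[14,-47,-0],[0,0,-0.01]],[[15,-47,-0],[0,0,-0.01]],[[15,-47,-0],[0,0,-0.01]],[[15,-47,-0],[0,0,-0.01]],[[16,-47,-1],[0,0,-0]],[[16,-47,-0],[0,0,-0.01]]]
[[[17,-46,-1],[0,0,-0]],[[16,-46,-0],[0,0,-0.01]],[[17,-47,-1],[0,0,-0]],[[16.9,-46.1,-0],[0,0,-0.01]],[[0,-0,13],[0,0,0]],[[0,-0,12],[0,0,0]],[[0,-0,13],[0,0,0]]]
end [ 432. -309.   80.] -0.062
```

Emit:
play_rows(
  increments=[
    [[0,0,-20],[0,0,0]],
    [[0,0,-20],[0,0,0]],
    [[0,0,-21],[0,0,0]],
    [[0,0,-21],[0,0,0]],
    [[14,-47,0],[0,0,-0.01]],
    [[15,-47,0],[0,0,-0.01]],
    [[15,-47,0],[0,0,-0.01]],
    [[15,-47,0],[0,0,-0.01]],
    [[16,-47,-1],[0,0,0]],
    [[16,-47,0],[0,0,-0.01]],
  ],
)

```text
time_s: 45.18
tcp_pos: [0.5088, -0.1307, 0.1147]
tcp_rot: [0.001, 0.041, 0.999, -0.0]
ft_force: [0.8, -0.2, -0.6]
gripper_width: 0.0409
```

Emit:
play_rows(
  increments=[
    [[17,-46,-1],[0,0,0]],
    [[16,-46,0],[0,0,-0.01]],
    [[17,-47,-1],[0,0,0]],
    [[17,-46,0],[0,0,-0.01]],
    [[0,0,13],[0,0,0]],
    [[0,0,12],[0,0,0]],
    [[0,0,13],[0,0,0]],
    [[0,0,2],[0,0,0]],
    [[0,0,0],[0,0,0]],
    [[0,0,0],[0,0,0]],
  ],
)

```text
time_s: 46.42
tcp_pos: [0.4287, -0.3086, 0.0759]
tcp_rot: [0.0, 0.031, 1.0, -0.0]
ft_force: [-0.6, -0.9, 0.3]
gripper_width: 0.0411
```

Emit:
play_rows(
  increments=[
    [[0,0,1.5],[0,0,0]],
    [[0,0,1],[0,0,0]],
    [[0,0,0.6],[0,0,0]],
    [[0,0,0],[0,0,0]],
  ],
)

```text
time_s: 46.92
tcp_pos: [0.4285, -0.3087, 0.0736]
tcp_rot: [0.0, 0.031, 1.0, -0.0]
ft_force: [-3.2, 2.7, 8.5]
gripper_width: 0.0411
```

Emit:
play_rows(
  increments=[
    [[0,0,0],[0,0,0]],
    [[0,0,0],[0,0,0]],
    [[0,0,0],[0,0,0]],
    [[0,0,0],[0,0,0]],
    [[0,0,-25],[0,0,0]],
    [[0,0,-45],[0,0,0]],
    [[0,20,-50],[0,0,0]],
    [[10,50,-30],[0,0,0]],
    [[15,55,0],[0,0,0]],
    [[15,55,0],[0,0,0]],
  ],
  hand=1,
)

```text
time_s: 48.18
tcp_pos: [0.3992, -0.125, 0.2229]
tcp_rot: [0.001, 0.031, 1.0, -0.0]
ft_force: [1.5, 0.9, 0.4]
gripper_width: 0.0855
```

Emit:
play_rows(
  increments=[
    [[15,55,0],[0,0,0]],
    [[15,55,0],[0,0,0]],
    [[10,30,0],[0,0,0]],
    [[0,0,0],[0,0,0]],
    [[0,0,0],[0,0,0]],
  ],
)

```text
time_s: 48.8
tcp_pos: [0.3684, 0.0154, 0.2225]
tcp_rot: [0.0, 0.031, 1.0, -0.0]
ft_force: [-0.4, -0.3, 1.5]
gripper_width: 0.0855
```

Run:
```python
from h import *
st();a=grab("scene")["frame"][80:384,50:400];f=grab("top")
print(*[b for b in blobs(f,(0,110,60),(9,255,200),.016,60) if b[3]<80],sep="\n")
print("tile",*[b for b in blobs(f,(0,110,60),(9,255,200),.056,60) if b[2]<-220 and b[3]<80],sep="\n")
b=f["frame"][100:290,90:420]
cv2.imwrite("pics/f9.png",np.vstack([cv2.resize(a,(400,346)),cv2.resize(b,(400,230))]) if 0 else np.hstack([cv2.resize(a,(340,296)),cv2.resize(b,(460,265))[:, :] if 0 else cv2.copyMakeBorder(cv2.resize(b,(460,265)),0,31,0,0,0)]))
```

```text
t 48.8 tcp [368.4  15.4 222.5] psi -0.062 F [-0.4 -0.3  1.5] w 85.5 z [ 0.    -0.001 -1.   ]
([360.0, 244.0], 431, -316, 66, 40, -4)
([127.0, 220.0], 516, 353, 64, 43, -1)
([378.0, 213.0], 519, -374, 68, 41, -4)
([341.0, 212.0], 524, -267, 65, 41, -3)
([241.0, 134.0], 766, 22, 64, 63, 40)
([304.0, 126.0], 784, -169, 64, 61, -10)
tile
([360.0, 244.0], 429, -306, 64, 39, -4)
([378.0, 213.0], 514, -363, 66, 40, -4)
([341.0, 212.0], 519, -259, 63, 40, -3)
```

View pics/f9.png

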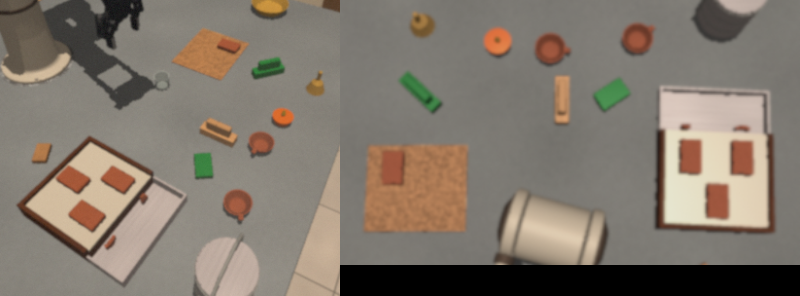

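The final view shows three rests flat on the tile at (690,157), (742,158) and (717,200) and one on the mat at (392,167). The scraper stands at (562,100), and both shards are in the trough. Handing in.

```bash
python3 -c "
from h import *
print(env.finish_job())"
```

```text
the job is handed in; nothing more can be done
None
```

The job is done and handed in at about 49 s of the 210 s allowed.

- **Shards:** I wiped both shards off the tile into the trough in two strokes of the scraper. I then stood the scraper upright again at its starting spot, off the board.
- **Rests:** I gripped, pressed and dragged each of the four rests across the stand top.

| Rest (my label, by starting place) | Felt drag (share of downward force) | Sole | Placed on |
|---|---|---|---|
| Middle of near row | about 0.27 | polished | mat |
| Left of near row | about 0.75–1 | gritty | tile |
| Right of near row | about 0.74 | gritty | tile |
| Far left | about 0.8 | gritty | tile |

- **Last checks:** In the final top and scene pictures the rests lie flat, apart and inside their areas. Both shards are in the trough and the scraper is upright. The diyas, tealight, battery diya and green look-alikes looked undisturbed.
- **Irregularities:** The far-left rest was knocked about 25 mm aside mid-run, so I found it again before picking it up. Dragging the left rest back the other way jammed briefly. The wrist read about 58 N sideways and 77 N upward, roughly 97 N in all and under the 120 N limit at that reading. I lifted at once and afterwards dragged the other rests in one direction only.

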